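# Turn the toy display on to its next notch

### The arm

A 6-joint arm with a two-finger parallel gripper is mounted at the origin on the work surface. World frame = base frame: x ahead of the robot, y to its left, z up, the work surface at z = 0. Lengths are in m, angles in degrees, forces in N, time in s.
With the tool pointing down it reaches from about 0.35 to 0.875 m from the base axis. Payload 4.2 kg.
Tool frame: the origin (TCP) lies midway between the tips of the shut fingers; the grasp point (between the pads) lies 19 mm behind it (r.pinch_z is the distance from the TCP to the grasp point, in m); z points along the fingers, y is the line along which they close (so a half turn about z gives the same grasp; the last joint's range is limited). The gripper opens to 87 mm and grips with 3 to 60 N. Pads are 19 mm wide; open, the fingers measure 117 mm over their backs; the gripper's body (75 mm by 190 mm) begins 51 mm behind the grasp point.
Start: joints at [-49.183, 22.042, 0.453, 0, -68.411, -14.817], TCP at [0.274, -0.562, 0.223] pointing down, gripper open.
Joint ranges: [-179.83, 179.83], [-69.29, 118.12], [-61.27, 80.66], [-181.25, 117.63], [-171.15, -9.14], [-177.46, 177.46]. Speed limits (degrees/s): [159.86, 159.86, 180, 180, 180, 180].

### API

Orientations are given as a 3x3 rotation matrix whose columns are the frame's x, y, z axes.
In Python, from station import r, imaging, models gives the robot as it stands. The module is installed in compiled form; this text tells all that it offers.
- The arm moves only by the tool apply_moves, never from a script. Its argument "moves" is a list of rows, each a list of 2 entries, a list of its own where there are three numbers: the shift along the tool's x, y, z in m, then the turn about the tool's z in degrees. A call has 1 to 5 rows; each row shifts and turns the commanded pose from where the row before left it, along the tool's axes as they then stand; what a row does not reach is not made up. A row lasts 1/12 s, in which the tool goes at most 41.7 mm and 7.16 degrees, less where a joint would pass 70% of its speed; a pose out of reach is approached as far as the arm can. A call is refused whole if a number of a shift passes 0.0417 or a number of a turn 7.16, either way. A call with a gripper value outside its range is refused whole. "hand" is the finger opening in m, from 0 to 0.087, set as the call begins (left out, the last holds). The fingers move at their own pace and stop on an object; the grip force is fixed at half the most. Time passes only in rows, so rows that do not move let the fingers close. It gives the time, the measured TCP pose, the force, the opening and the grip force at its end, in the units of the state.
- r.sense(): the state, without advancing time (a new reading comes with each control period).
- imaging.capture(name): name is "side" or "top"; returns a dict with "frame" (480x640x3 uint8, blue, green, red), "intrinsics" (3x3 intrinsics, pixels), "eye" and "orientation" of the camera in the world. Camera axes: x right, y down, z forward; pixel columns grow to the right and rows downward; lengths in m; the calibration is good to about 2 mm. A picture is of the moment at which its call begins. There is no depth.
- r.finish_job(): hands the job in; it is judged then, once.
Trained networks look in a picture, given as the dict that the camera call returned (one of the last four; its "shot" number tells which), for a name from the list of things; names that differ only in an ending like _2 or _b are one class to them, and where a whole thing is asked for, a point or a joint stands for the part that bears it (a point fixed in the world has none). Each returns a list of dicts, best first, with "confidence" (0 to 1); they miss things now and then, are a little off and sometimes report something else, mostly with a low value. They report only what shows in the picture. A call takes as long as a camera call. They do not tell look-alikes from the thing itself.
- models.cut_out(picture, target): "region" (480x640 bool, what is visible of it) and "extent" ([left, top, width, height] as shares, 0 to 1, of the picture: columns of its width, rows of its height, round what is visible of it).
- models.place_of(picture, target): "at" ([column, row] as shares, 0 to 1, of the picture: columns of its width, rows of its height: a listed point, or the origin of a listed thing).
The state is a dict: "time_s": time; "joints": joint angles; "joint_velocities": joint speeds; "effort": joint torques, N m; "tcp_pos": TCP position; "ee_rot": TCP orientation; "wrist_force": force on the tool from outside, world axes, zero at the start; "moment": the same for the moment, N m; "gripper_width": opening from 0.0 (shut) to 1.0 (fully open); "gripper_force": force on a finger pad.
Only numpy, scipy, OpenCV 4.12 (cv2) and the standard library are available. Lean on these libraries where they do the work, as an engineer would, in place of code of your own. Each camera call takes 0.05 s, during which the arm holds its last target. There are 200 camera calls.

### The job

Turn the toy display on the bin bench counter-clockwise (seen from above) to its very next notch, so that its next side faces the street door: pull its spring ring up, swing the turntable round by it, and let the pin drop fully home so the turntable is locked there. Feel for the notch and never force the turntable against its pin, do not skip past that notch, keep the toys that ride on it standing and untouched, and leave the other toys alone.

Things in the scene. Friction and masses are not known exactly. Their poses are not given: they have to be found in the camera images.
- ring (a point): Centre of the upright steel pull ring on the turntable's spring plunger: 38 mm outside, 24 mm inside, 10 mm thick, rigid on its spindle. 53 mm above the platter's top face with the pin home, right above the pin, 140 mm from the turning axis. z up, x radially outward, y along counter-clockwise travel (turns with the platter): pinch the 10 mm along y, one finger ahead and one behind.
- plunger (a joint): How far ring and pin are pulled up, m: 0 = pin fully home in a notch, stop at 0.016. A spring draws it down: 6 N at 0, 9 N at 0.008, 12 N at 0.016 (plus 1 N weight and rub). The round-ended 8 mm pin reaches 8 mm into a notch: clear above 0.008; reads about 0.008 while it rides on the plate between notches.
- platter (a joint): Turn of the turntable, rad, counter-clockwise positive, 0 at the start with the pin in a notch; ends -0.55 and 2.0. Turns easily (1 to 2 N at the ring, 4 N with the pin riding), stays where left. The notches, 11 mm wide with upright walls, are hidden under the platter; their stops are clamped by hand, so the next is anywhere from 0.62 to 1.05 rad, a further one at 1.75.
- platter_top (a point): Centre of the platter's top face, on the vertical turning axis: a plywood disc 330 mm across, 12 mm thick, top 38 mm above the bench lid. x points to the plunger.
- stand: Fixed base of the turntable on the bench lid: ivory disc 316 mm across with the steel notched ring on it, carrying platter and plunger. Origin on the turning axis at the lid's top face, z up, x towards the starting notch.
- bench: Cream plastic toy bin bench, 420 (x) x 900 (y) x 200 mm high, with toggle latches; fixed, lid stays shut. Origin under its centre.
- duck: Wooden pull-along duck on four wheels, about 110 x 64 mm, 105 mm high, riding loose on the platter. Origin under its centre; beak along x.
- drum: Red plastic toy drum, 92 mm across, 66 mm high, riding loose on the platter. Origin under its centre.
- bowl: Small silicone stacking bowl, 74 mm across, 34 mm high, riding loose on the platter. Origin under its centre.
- magnifier: Black plastic magnifying glass, 72 mm lens frame, 85 mm handle along its -x, lying on the bench beyond the turntable. Origin under the lens. Leave alone.
- bowl_big: Larger silicone stacking bowl, 92 mm across, 42 mm high, on the bench. Origin under its centre. Leave alone.
- spoon: Steel toy spoon, 140 mm long, lying on the bench. Leave alone.
- car: Small wooden car, 85 x 52 mm, 47 mm high, on the bench. Origin under its centre. Leave alone.
- pin: The index pin under the ring: round-ended, 8 mm steel, moves with the ring (together 60 g). Origin on the pin axis at the platter's top face with the pin home; ring centre 53 mm above, pin tip 24 mm below. Under the ring the spindle slides in a barrel fixed to the platter, 19 mm across, its top 26 mm above the platter, on a flange 32 x 62 mm.
Things that resemble listed ones, but are neither listed nor needed, are in the scene too. Leave any orange look-alike of the bowl alone.

How it is judged (in metres and radians):
On the way, in this order (a step that is already met when the one before it is completed fails the run):
1. the ring is pulled up until the pin is out of its notch (value of joint plunger above 0.0075 m), for 0.05 s.
2. the turntable is swung counter-clockwise off its notch with the pin drawn (value of joint platter above 0.3 rad and value of joint plunger above 0.005 m), for 0.05 s.
3. the pin is home in the next notch (value of joint platter between 0.54 and 1.13 rad and value of joint plunger below 0.002 m), for 0.2 s.
At the end, for the whole second after the job is handed in: The turntable stands still at its next notch (turned 0.54 to 1.13 rad counter-clockwise from the start), the plunger within 2 mm of fully home, and the duck, drum and bowl stand upright (within 0.2 rad) on the platter, their origins within 120 mm (duck) or 130 mm (drum, bowl) of its centre (all of step 3 and angular speed of pin below 0.05 rad/s and horizontal distance between duck and platter_top below 0.12 m and horizontal distance between each of drum, bowl and platter_top below 0.13 m and angle between each of duck, drum, bowl's own z axis and vertical below 0.2 rad); the robot touches nothing.
It fails at once if the pin is forced against the notched ring with more than 30 N (contact force between pin and stand above 30 N).
It fails at once if the turntable is carried well past the next notch (more than 1.3 rad) (value of joint platter above 1.3 rad).
It fails at once if a riding toy is tipped over (more than 0.4 rad) (angle between any of duck, drum, bowl's own z axis and vertical above 0.4 rad).
It fails at once if the robot pushes a riding toy (more than 2 N) (contact force between any of the arm, the fingers and duck above 2 N or contact force between any of the arm, the fingers and drum above 2 N or contact force between any of the arm, the fingers and bowl above 2 N).
It fails at once if another toy on the bench is moved more than 15 mm (distance of any of magnifier, bowl_big, spoon, car from where it was at the start of the episode above 0.015 m).
It also fails if it takes over 51 s, if anything falls off the work surface, if the arm or the gripper's body presses on something with over 40 N, if the wrist force passes 120 N, or if a joint passes its speed limit or range.

## Working session

There is one attempt and no reset: what is moved stays moved. The work goes in short steps, Python scripts to look and compute and a tool call to move; the robot and the scene stay as the last step left them, time stands still between calls to the robot, and variables do not carry over. Pictures are saved under pics/ and viewed, at most 10 in all, crops included, and the job is handed in when it is done.

Besides the shell and the picture viewer there is one more tool, called after ">>>" as name([rows], argument=value, ...), one row to a line, values as JSON. apply_moves: Moves the arm, as the interface text tells. Its arguments: {"type":"object","properties":{"moves":{"type":"array"},"hand":{"type":"number"}},"required":["moves"]}

```bash
mkdir -p pics; cat > h.py <<'E'
import numpy as np, cv2
from station import r, imaging, models
def ray(p,uv):
    K=np.array(p["intrinsics"]);R=np.array(p["orientation"]);return np.array(p["eye"]),R@np.linalg.solve(K,[uv[0],uv[1],1.])
def atz(p,uv,z):
    e,d=ray(p,uv);return e+d*(z-e[2])/d[2]
def tri(ps,uvs):
    A=np.zeros((3,3));b=np.zeros(3)
    for p,u in zip(ps,uvs):
        e,d=ray(p,u);d=d/np.linalg.norm(d);M=np.eye(3)-np.outer(d,d);A+=M;b+=M@e
    return np.linalg.solve(A,b)
def proj(p,X):
    K=np.array(p["intrinsics"]);R=np.array(p["orientation"]);c=K@(R.T@(np.array(X)-np.array(p["eye"])));return c[:2]/c[2]
E
python3 - <<'E'
from h import *
np.set_printoptions(precision=4,suppress=True)
P={}
for n in("top","side"):
    p=imaging.capture(n);P[n]=p;cv2.imwrite(f"pics/{n}0.png",p["frame"]);print(n,p["eye"],np.array(p["orientation"]).tolist())
for t in "ring platter_top pin duck drum bowl stand bench magnifier bowl_big spoon car".split():
    for n in P:
        print(t,n,[(np.round(np.array(d["at"])*[640,480],1).tolist(),round(d["confidence"],2)) for d in models.place_of(P[n],t)[:3]])
s=r.sense();print(s);print(r.pinch_z)
E
```

```text
top [0.3081 0.0307 1.4157] [[-0.018875598682911957, -0.9896474508679236, 0.1422730992316622], [-0.9997819781829969, 0.01741211536439389, -0.011524510359682999], [0.008927926682889713, -0.14245961262462348, -0.9897603502343317]]
side [0.4395 0.8787 1.0229] [[-0.9972976877842716, -0.06271734586708407, 0.03826037725289902], [-0.07134199342214219, 0.7024248121143558, -0.7081734980219658], [0.017539723906054447, -0.708989363709711, -0.705001021440252]]
ring top []
ring side [([317.0, 196.6], 0.73), ([210.5, 346.2], 0.73)]
platter_top top [([291.3, 181.3], 0.91)]
platter_top side [([254.2, 233.0], 0.61)]
pin top [([462.7, 221.3], 0.36), ([324.1, 233.3], 0.3)]
pin side []
duck top [([313.3, 150.8], 0.68)]
duck side [([230.8, 215.4], 0.89)]
drum top [([255.3, 162.8], 0.93)]
drum side [([233.4, 261.8], 0.73)]
bowl top [([270.4, 215.7], 0.78), ([241.1, 320.9], 0.66)]
bowl side [([389.7, 360.6], 0.96), ([284.8, 254.7], 0.86)]
stand top [([291.9, 184.3], 0.61)]
stand side [([260.5, 249.5], 0.61)]
bench top []
bench side []
magnifier top [([180.9, 167.2], 0.83), ([270.5, 216.4], 0.72)]
magnifier 
[... 155 characters left out ...]
1], 0.81)]
spoon side [([313.3, 146.4], 0.73)]
car top [([462.7, 156.7], 0.68)]
car side [([253.5, 142.7], 0.88)]
{'time_s': 1.3, 'joints': array([-49.1828,  22.0421,   0.4519,   0.0015, -68.4112, -14.8184]), 'joint_velocities': array([ 0.0555, -0.0566,  0.0424,  0.0667,  0.0206,  0.0151]), 'effort': array([  0.0008, -39.0474,  18.7623,   4.2243,   0.0154,  -0.    ]), 'tcp_pos': array([ 0.274 , -0.5617,  0.2225]), 'ee_rot': array([[-0.8988, -0.4384, -0.    ],
       [-0.4384,  0.8988,  0.    ],
       [ 0.    ,  0.    , -1.    ]]), 'wrist_force': array([-0.3044, -0.0337, -0.8647]), 'moment': array([ 0.0306, -0.0151,  0.0197]), 'gripper_force': 0.0, 'gripper_width': 1.0002653231583365}
0.0187
```

View images.

View pics/top0.png

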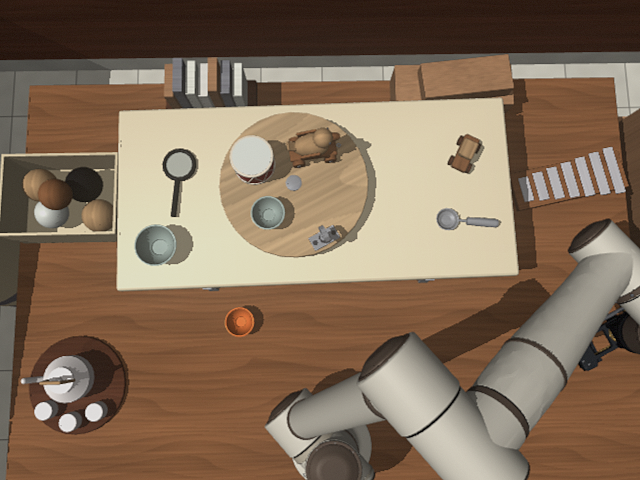

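View pics/side0.png

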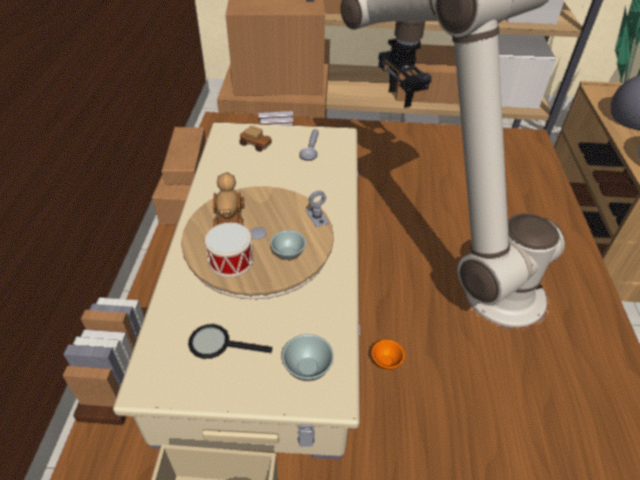

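```bash
python3 - <<'E'
from h import *
np.set_printoptions(precision=4,suppress=True)
P={n:imaging.capture(n) for n in("top","side")}
t,s=P["top"],P["side"]
def fit(n):
    m=models.cut_out(P[n],"stand")
    return m[0]["region"] if m else None
print("axis top",atz(t,(291.3,181.3),.238),"side",atz(s,(254.2,233),.238))
print("duck",atz(t,(313.3,150.8),.238),atz(s,(230.8,215.4),.238))
print("bowl",atz(t,(270.4,215.7),.238),atz(s,(284.8,254.7),.238))
print("drum",atz(s,(233.4,261.8),.238),atz(t,(255.3,162.8),.238))
print("ring side",atz(s,(317,196.6),.291))
c=np.hstack([cv2.resize(t["frame"][200:260,290:355],None,fx=6,fy=6,interpolation=2)[:360,:390],cv2.resize(s["frame"][180:240,285:350],None,fx=6,fy=6,interpolation=2)])
cv2.imwrite("pics/c1.png",c)
# platter outline from top: colour mask of wood vs cream
for n,(x0,y0,x1,y1) in {"top":(205,100,390,268),"side":(172,180,345,300)}.items():
    f=P[n]["frame"][y0:y1,x0:x1]; hsv=cv2.cvtColor(f,cv2.COLOR_BGR2HSV)
    m=((hsv[...,1]>60)&(hsv[...,2]>120)).astype(np.uint8)
    k,_l,st,_=cv2.connectedComponentsWithStats(m);i=1+np.argmax(st[1:,4])
    q=cv2.findContours((_l==i).astype(np.uint8),0,1)[0][0][:,0]+[x0,y0]
    q=cv2.convexHull(q.astype(np.int32))[:,0]
    X=np.array([atz(P[n],u,.238)[:2] for u in q])
    from scipy.optimize import least_squares
    o=least_squares(lambda v:np.hypot(*(X-v).T)-.165,X.mean(0),loss="soft_l1",f_scale=.002)
    print(n,"circle",o.x,np.median(abs(o.fun)),len(X))
E
```

```text
axis top [0.6113 0.0801 0.238 ] side [0.6166 0.0755 0.238 ]
duck [0.6802 0.0304 0.238 ] [0.6777 0.0236 0.238 ]
bowl [0.5348 0.1267 0.238 ] [0.543  0.1345 0.238 ]
drum [0.6459 0.1638 0.238 ] [0.6547 0.1595 0.238 ]
ring side [0.4857 0.0035 0.291 ]
top circle [0.6083 0.0754] 0.0010334438521329148 51
side circle [0.5748 0.0888] 0.01836865124479753 16
```

View pics/c1.png

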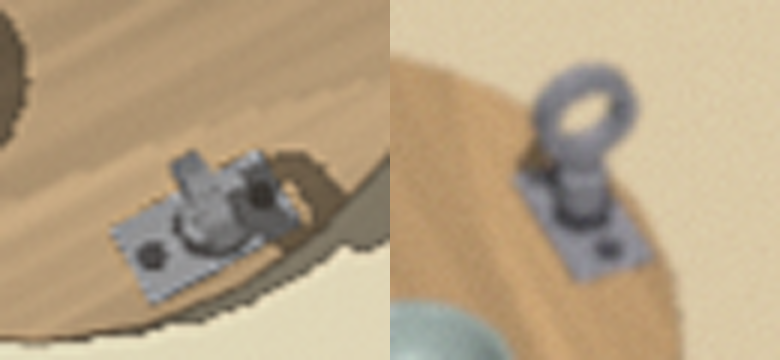

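```bash
python3 - <<'E'
from h import *
np.set_printoptions(precision=4,suppress=True)
t,s=imaging.capture("top"),imaging.capture("side")
A=atz(t,(324.3,237.3),.241);print("flange top",A)
B=atz(s,(317.8,198.7),.291);print("ring side",B)
# flange centre side crop corners (515,178)?,(583,282),(655,255),(585,150)
C=atz(s,(285+(585-390)/6,180+216/6),.241);print("flange side",C)
for X in (A,B,C):
  d=X[:2]-[.6095,.0755]; print(np.hypot(*d),np.degrees(np.arctan2(d[1],d[0])))
# flange direction top: long axis
a=atz(t,(290+131/6,200+265/6),.241);b=atz(t,(290+281/6,200+182/6),.241);d=b-a;print("tangent",np.degrees(np.arctan2(d[1],d[0])),np.linalg.norm(d))
print("ring proj top",(proj(t,[*A[:2],.31])-[290,200])*6,(proj(t,[*B[:2],.31])-[290,200])*6)
E
```

```text
flange top [0.4845 0.0098 0.241 ]
ring side [0.4834 0.0105 0.291 ]
flange side [0.483  0.0113 0.241 ]
0.1412362750033774 -152.25836749509634
0.14183906189493692 -152.71006191714943
0.14185487732854446 -153.06995177957572
tangent -61.807522234741086 0.0622772287116541
ring proj top [208.8134 193.7016] [206.7903 196.7775]
```

>>> apply_moves([
  [[0,0,-0.035],0],
  [[0,0,-0.035],0],
  [[0,0,-0.035],0],
  [[0,0,-0.035],0],
  [[-0.01,0.01,-0.02],-1.6],
], hand=0.04)

```text
time_s: 1.92
tcp_pos: [0.2782, -0.5503, 0.3867]
ee_rot: [[-0.887, -0.462, 0.002], [-0.462, 0.887, -0.006], [0.001, -0.006, -1.0]]
wrist_force: [0.0, -0.2, 0.3]
gripper_width: 0.705
gripper_force: 0.0
```

>>> apply_moves([
  [[-0.022,0.022,0],0],
  [[-0.022,0.022,0],0],
  [[-0.022,0.022,0],0],
  [[-0.022,0.022,0],0],
  [[-0.022,0.022,0],0],
])

```text
time_s: 2.33
tcp_pos: [0.3252, -0.3985, 0.3826]
ee_rot: [[-0.886, -0.463, 0.0], [-0.463, 0.886, -0.0], [-0.0, -0.0, -1.0]]
wrist_force: [0.7, -0.1, -0.3]
gripper_width: 0.466
gripper_force: 0.0
```

>>> apply_moves([
  [[-0.022,0.022,0],0],
  [[-0.022,0.022,0],0],
  [[-0.022,0.022,0],0],
  [[-0.022,0.022,0],0],
  [[-0.022,0.022,0],0],
])

```text
time_s: 2.75
tcp_pos: [0.3716, -0.25, 0.3828]
ee_rot: [[-0.886, -0.463, 0.001], [-0.463, 0.886, -0.0], [-0.001, -0.0, -1.0]]
wrist_force: [0.4, 0.0, 0.2]
gripper_width: 0.46
gripper_force: 0.0
```

>>> apply_moves([
  [[-0.022,0.022,0],0],
  [[-0.022,0.022,0],0],
  [[-0.022,0.022,0],0],
  [[-0.022,0.022,0],0],
  [[-0.022,0.022,0],0],
])

```text
time_s: 3.17
tcp_pos: [0.4181, -0.1015, 0.3829]
ee_rot: [[-0.886, -0.463, 0.001], [-0.463, 0.886, 0.0], [-0.001, -0.0, -1.0]]
wrist_force: [-0.0, -0.6, -0.0]
gripper_width: 0.463
gripper_force: 0.0
```

```bash
cat > rel.py <<'E'
import sys
from h import *
np.set_printoptions(precision=4,suppress=True)
s=r.sense();R=np.array(s["ee_rot"]);g=np.array([float(v) for v in sys.argv[1:4]])
print(s["time_s"],s["tcp_pos"],"tool shift",R.T@(g-s["tcp_pos"]),"xang",np.degrees(np.arctan2(R[1,0],R[0,0])),s["joints"],s["wrist_force"],s["gripper_width"]*.087)
E
python3 rel.py .4845 .0105 .28
```

```text
3.1667 [ 0.4181 -0.1015  0.3829] tool shift [-0.1106  0.0685  0.103 ] xang -152.3898378247296 [  8.1575  -2.1397  -6.9985   0.0012 -85.0819 -70.5475] [-0.047  -0.5595 -0.0082] 0.04025535351419594
```

>>> apply_moves([
  [[-0.022,0.014,0.002],0],
  [[-0.022,0.014,0.002],0],
  [[-0.022,0.014,0.002],0],
  [[-0.022,0.014,0.002],0],
  [[-0.018,0.01,0.004],0],
])

```text
time_s: 3.58
tcp_pos: [0.4822, 0.0063, 0.3709]
ee_rot: [[-0.886, -0.464, 0.001], [-0.464, 0.886, 0.0], [-0.001, -0.0, -1.0]]
wrist_force: [0.4, -0.9, -0.5]
gripper_width: 0.463
gripper_force: 0.0
```

>>> apply_moves([
  [[0,0,0.01],0],
  [[0,0,0],0],
])

```text
time_s: 3.75
tcp_pos: [0.4808, 0.0053, 0.3583]
ee_rot: [[-0.886, -0.465, -0.004], [-0.465, 0.886, -0.0], [0.004, 0.002, -1.0]]
wrist_force: [-0.6, 0.8, -1.4]
gripper_width: 0.459
gripper_force: 0.0
```

```bash
python3 rel.py .4845 .0105 .28; python3 - <<'E'
from h import *
t,s=imaging.capture("top"),imaging.capture("side")
c=np.hstack([cv2.resize(t["frame"][195:265,285:365],None,fx=5,fy=5,interpolation=2),cv2.resize(s["frame"][150:220,277:357],None,fx=5,fy=5,interpolation=2)])
cv2.imwrite("pics/c2.png",c)
E
```

```text
3.75 [0.4808 0.0053 0.3583] tool shift [-0.006   0.0027  0.0783] xang -152.31888357726223 [ 20.001    3.7954  -4.2932  -0.0648 -82.1615 -82.3111] [-0.6201  0.7566 -1.3595] 0.039896142736419365
```

View pics/c2.png

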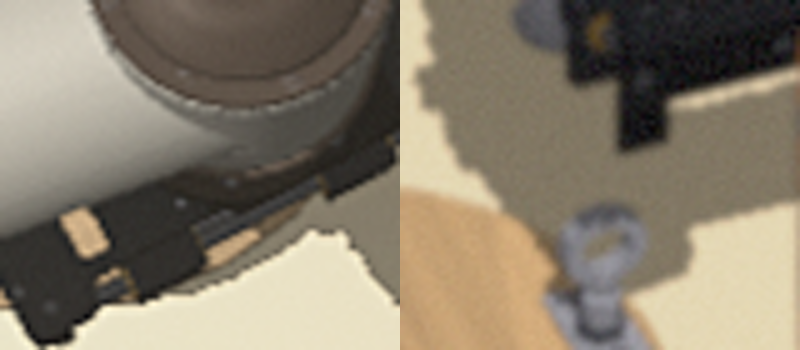

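>>> apply_moves([
  [[-0.003,0.0014,0.008],0],
  [[-0.003,0.0013,0.008],0],
  [[0,0,0.008],0],
  [[0,0,0.008],0],
  [[0,0,0],0],
])

```text
time_s: 4.27
tcp_pos: [0.4844, 0.0094, 0.3263]
ee_rot: [[-0.886, -0.463, -0.004], [-0.463, 0.886, -0.001], [0.004, 0.001, -1.0]]
wrist_force: [-0.2, 0.6, -0.9]
gripper_width: 0.461
gripper_force: 0.0
```

```bash
python3 rel.py .4845 .0105 .28
```

```text
4.2667 [0.4844 0.0094 0.3263] tool shift [-0.0007  0.0008  0.0463] xang -152.43282790015422 [ 20.3381   4.7584  -7.6583  -0.0532 -77.8162 -82.7598] [-0.1819  0.6157 -0.8561] 0.04010866036952687
```

>>> apply_moves([
  [[0,0.0005,0.011],0],
  [[-0.0005,0,0.011],0],
  [[0,0,0.011],0],
  [[0,0,0.012],0],
  [[0,0,0],0],
])

```text
time_s: 4.68
tcp_pos: [0.4844, 0.0102, 0.2813]
ee_rot: [[-0.886, -0.463, -0.005], [-0.463, 0.886, -0.001], [0.005, 0.002, -1.0]]
wrist_force: [-0.5, -0.6, -0.9]
gripper_width: 0.457
gripper_force: 0.0
```

```bash
python3 rel.py .4845 .0105 .28
```

```text
4.6833 [0.4844 0.0102 0.2813] tool shift [-0.0002  0.0003  0.0013] xang -152.42412620949705 [ 20.4204   6.0187 -12.5775  -0.0577 -71.6717 -82.8265] [-0.4849 -0.6196 -0.8674] 0.03974023878827105
```

>>> apply_moves([
  [[0,0,0],0],
  [[0,0,0],0],
  [[0,0,0],0],
  [[0,0,0],0],
  [[0,0,0],0],
], hand=0.014)

```text
time_s: 5.1
tcp_pos: [0.486, 0.0105, 0.2841]
ee_rot: [[-0.886, -0.463, 0.001], [-0.463, 0.886, 0.0], [-0.001, -0.0, -1.0]]
wrist_force: [-0.0, -0.2, 0.3]
gripper_width: 0.199
gripper_force: 0.0
```

```bash
python3 rel.py .4845 .0105 .28; python3 - <<'E'
from h import *
s=imaging.capture("side")
c=cv2.resize(s["frame"][170:230,285:355],None,fx=8,fy=8,interpolation=2)
cv2.imwrite("pics/c3.png",c)
E
```

```text
5.1 [0.486  0.0105 0.2841] tool shift [0.0014 0.0007 0.0041] xang -152.39810118620528 [ 20.4299   5.9056 -12.3185   0.0049 -71.7098 -82.8295] [-0.0037 -0.172   0.2867] 0.017289422944744726
```

View pics/c3.png

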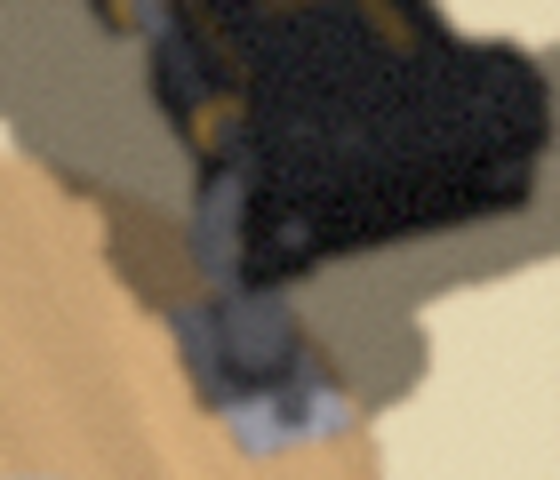

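>>> apply_moves([
  [[0.001,0,0.003],0],
  [[0,0,0],0],
  [[0,0,0],0],
  [[0,0,0],0],
  [[0,0,0],0],
], hand=0.012)

```text
time_s: 5.57
tcp_pos: [0.4849, 0.01, 0.2806]
ee_rot: [[-0.886, -0.463, 0.0], [-0.463, 0.886, -0.0], [-0.0, -0.0, -1.0]]
wrist_force: [0.2, 1.1, -0.1]
gripper_width: 0.138
gripper_force: 0.0
```

>>> apply_moves([
  [[0,0,0],0],
  [[0,0,0],0],
  [[0,0,0],0],
  [[0,0,0],0],
], hand=0.0)

```text
time_s: 5.9
tcp_pos: [0.4849, 0.01, 0.2806]
ee_rot: [[-0.886, -0.463, 0.0], [-0.463, 0.886, 0.0], [-0.0, 0.0, -1.0]]
wrist_force: [-0.2, 1.3, -0.2]
gripper_width: 0.104
gripper_force: 30.0
```

>>> apply_moves([
  [[0,0,-0.003],0],
  [[0,0,-0.003],0],
  [[0,0,-0.003],0],
  [[0,0,-0.003],0],
  [[0,0,0],0],
])

```text
time_s: 6.32
tcp_pos: [0.4846, 0.0103, 0.2917]
ee_rot: [[-0.886, -0.463, -0.002], [-0.463, 0.886, 0.001], [0.001, 0.001, -1.0]]
wrist_force: [2.2, 1.8, -10.4]
gripper_width: 0.104
gripper_force: 30.1
```

>>> apply_moves([
  [[0,0,0],0],
  [[0,0,0],0],
])

```text
time_s: 6.48
tcp_pos: [0.4846, 0.0103, 0.2918]
ee_rot: [[-0.886, -0.463, -0.001], [-0.463, 0.886, 0.001], [0.001, 0.001, -1.0]]
wrist_force: [2.9, 2.2, -12.3]
gripper_width: 0.102
gripper_force: 30.2
```

>>> apply_moves([
  [[0,-0.00245,0],-1],
  [[0,-0.0037,0],-1.5],
  [[-0.0001,-0.0049,0],-2],
  [[-0.0001,-0.0049,0],-2],
  [[-0.0001,-0.0049,0],-2],
])

```text
time_s: 6.9
tcp_pos: [0.4957, -0.0076, 0.2922]
ee_rot: [[-0.806, -0.591, -0.001], [-0.591, 0.806, 0.001], [0.0, 0.001, -1.0]]
wrist_force: [2.3, 3.4, -12.2]
gripper_width: 0.104
gripper_force: 30.2
```

```bash
cat > pol.py <<'E'
from h import *
s=r.sense();d=s["tcp_pos"][:2]-np.array([.609,.0755]);R=np.array(s["ee_rot"]);a=np.arctan2(d[1],d[0])
f=np.array(s["wrist_force"]);u=d/np.hypot(*d);t=np.array([-u[1],u[0]])
print("t %.2f rad %.4f turn %.4f rad, tool turn %.4f, z %.4f, f_rad %.1f f_tan %.1f fz %.1f"%(s["time_s"],np.hypot(*d),(a-np.radians(-152.4)+3)%6.2832-3,(np.arctan2(R[1,0],R[0,0])-np.radians(-152.4)+3)%6.2832-3,s["tcp_pos"][2],f[:2]@u,f[:2]@t,f[2]),s["joints"].round(0))
E
python3 pol.py
```

```text
t 6.90 rad 0.1405 turn 0.1512 rad, tool turn 0.1510, z 0.2922, f_rad -3.9 f_tan -1.4 fz -12.2 [ 18.   7. -10.  -0. -73. -72.]
```

>>> apply_moves([
  [[-0.0001,-0.0049,0],-2],
  [[-0.0001,-0.0049,0],-2],
  [[-0.0001,-0.0049,0],-2],
  [[-0.0001,-0.0049,0],-2],
  [[-0.0001,-0.0049,0],-2],
])

```text
time_s: 7.32
tcp_pos: [0.5118, -0.0259, 0.2921]
ee_rot: [[-0.692, -0.722, -0.001], [-0.722, 0.692, 0.001], [0.0, 0.002, -1.0]]
wrist_force: [1.9, 4.4, -10.8]
gripper_width: 0.1
gripper_force: 30.4
```

```bash
python3 pol.py
```

```text
t 7.32 rad 0.1405 turn 0.3247 rad, tool turn 0.3253, z 0.2921, f_rad -4.5 f_tan -1.7 fz -10.8 [ 15.   8.  -8.  -0. -73. -59.]
```

>>> apply_moves([
  [[-0.0001,-0.0049,0],-2],
  [[-0.0001,-0.0049,0],-2],
  [[-0.0001,-0.0049,0],-2],
  [[-0.0001,-0.0049,0],-2],
  [[0,-0.00245,0],-1],
])

```text
time_s: 7.73
tcp_pos: [0.5289, -0.0399, 0.2919]
ee_rot: [[-0.571, -0.821, -0.002], [-0.821, 0.571, 0.001], [0.001, 0.002, -1.0]]
wrist_force: [1.5, 3.7, -11.0]
gripper_width: 0.107
gripper_force: 30.3
```

>>> apply_moves([
  [[0,-0.00245,0],-1],
  [[0,0,0],0],
  [[0,0,0],0],
])

```text
time_s: 7.98
tcp_pos: [0.5311, -0.0415, 0.2923]
ee_rot: [[-0.558, -0.83, -0.0], [-0.83, 0.558, -0.0], [0.0, 0.0, -1.0]]
wrist_force: [2.2, 4.1, -11.6]
gripper_width: 0.101
gripper_force: 30.2
```

```bash
python3 pol.py
```

```text
t 7.98 rad 0.1405 turn 0.5017 rad, tool turn 0.4973, z 0.2923, f_rad -4.6 f_tan -0.4 fz -11.6 [ 13.  11.  -6.  -0. -74. -47.]
```

>>> apply_moves([
  [[0,-0.0035,0.001],-1.5],
  [[0,-0.0035,0.001],-1.5],
  [[0,0,0.001],0],
  [[0,0,0],0],
  [[0,0,0],0],
])

```text
time_s: 8.4
tcp_pos: [0.5371, -0.0452, 0.2897]
ee_rot: [[-0.514, -0.858, 0.001], [-0.858, 0.514, 0.0], [-0.0, -0.001, -1.0]]
wrist_force: [2.7, 2.6, -11.7]
gripper_width: 0.102
gripper_force: 30.1
```

```bash
python3 pol.py
```

```text
t 8.40 rad 0.1405 turn 0.5518 rad, tool turn 0.5493, z 0.2897, f_rad -3.6 f_tan 1.0 fz -11.7 [ 12.  11.  -5.   0. -74. -43.]
```

>>> apply_moves([
  [[0,0,0],0],
  [[0,0,0],0],
  [[0,0,0],0],
  [[0,0,0],0],
], hand=0.014)

```text
time_s: 8.73
tcp_pos: [0.5374, -0.046, 0.2918]
ee_rot: [[-0.514, -0.858, 0.003], [-0.858, 0.514, -0.001], [-0.001, -0.004, -1.0]]
wrist_force: [-0.4, -0.3, -0.5]
gripper_width: 0.157
gripper_force: 0.0
```

```bash
python3 pol.py
```

```text
t 8.73 rad 0.1410 turn 0.5567 rad, tool turn 0.5498, z 0.2918, f_rad 0.4 f_tan -0.2 fz -0.5 [ 12.  11.  -5.   0. -74. -43.]
```

>>> apply_moves([
  [[0,-0.001,0.001],-0.41],
  [[0,-0.001,0.001],-0.41],
  [[0,-0.001,0.001],-0.41],
  [[0,-0.001,0],-0.41],
  [[0,-0.001,0],-0.41],
])

```text
time_s: 9.15
tcp_pos: [0.5395, -0.0473, 0.2866]
ee_rot: [[-0.482, -0.876, -0.004], [-0.876, 0.482, 0.001], [0.001, 0.004, -1.0]]
wrist_force: [-6.8, 4.3, 4.1]
gripper_width: 0.159
gripper_force: 3.7
```

```bash
python3 pol.py
```

```text
t 9.15 rad 0.1411 turn 0.5742 rad, tool turn 0.5862, z 0.2866, f_rad -0.4 f_tan -8.0 fz 4.1 [ 12.  12.  -5.  -0. -74. -41.]
```

>>> apply_moves([
  [[0,-0.001,0],-0.41],
  [[0,-0.001,0],-0.41],
  [[0,-0.001,0],-0.41],
  [[0,-0.001,0],-0.41],
])

```text
time_s: 9.48
tcp_pos: [0.5421, -0.0487, 0.2863]
ee_rot: [[-0.457, -0.89, -0.007], [-0.89, 0.457, 0.002], [0.001, 0.007, -1.0]]
wrist_force: [-6.0, 4.2, 1.2]
gripper_width: 0.164
gripper_force: 3.5
```

```bash
python3 pol.py
```

```text
t 9.48 rad 0.1411 turn 0.5948 rad, tool turn 0.6149, z 0.2863, f_rad -0.8 f_tan -7.3 fz 1.2 [ 12.  12.  -4.  -0. -74. -39.]
```

>>> apply_moves([
  [[0,-0.001,0],-0.41],
  [[0,-0.001,0],-0.41],
  [[0,-0.001,0],-0.41],
  [[0,-0.001,0],-0.41],
])

```text
time_s: 9.82
tcp_pos: [0.5457, -0.0506, 0.2865]
ee_rot: [[-0.431, -0.902, -0.006], [-0.902, 0.431, 0.001], [0.001, 0.006, -1.0]]
wrist_force: [-9.0, 6.1, 5.7]
gripper_width: 0.162
gripper_force: 5.2
```

```bash
python3 pol.py
```

```text
t 9.82 rad 0.1411 turn 0.6241 rad, tool turn 0.6437, z 0.2865, f_rad -1.4 f_tan -10.8 fz 5.7 [ 12.  12.  -4.  -0. -74. -37.]
```

>>> apply_moves([
  [[0,-0.001,0],-0.41],
  [[0,-0.001,0],-0.41],
  [[0,0,0],0],
])

```text
time_s: 10.07
tcp_pos: [0.5477, -0.0516, 0.2865]
ee_rot: [[-0.418, -0.908, -0.006], [-0.908, 0.418, 0.001], [0.001, 0.006, -1.0]]
wrist_force: [-6.2, 4.9, 4.4]
gripper_width: 0.161
gripper_force: 4.4
```

```bash
python3 pol.py
```

```text
t 10.07 rad 0.1411 turn 0.6398 rad, tool turn 0.6579, z 0.2865, f_rad -1.8 f_tan -7.7 fz 4.4 [ 11.  13.  -4.  -0. -74. -36.]
```

>>> apply_moves([
  [[0,-0.001,-0.0007],-0.41],
  [[0,-0.001,0],-0.41],
  [[0,-0.001,0],-0.41],
  [[0,-0.001,0],-0.41],
])

```text
time_s: 10.4
tcp_pos: [0.5515, -0.0534, 0.2866]
ee_rot: [[-0.392, -0.92, -0.006], [-0.92, 0.392, 0.001], [0.001, 0.006, -1.0]]
wrist_force: [-5.6, 2.9, 2.6]
gripper_width: 0.163
gripper_force: 3.0
```

```bash
python3 pol.py
```

```text
t 10.40 rad 0.1411 turn 0.6695 rad, tool turn 0.6866, z 0.2866, f_rad -0.4 f_tan -6.3 fz 2.6 [ 11.  13.  -3.  -0. -74. -34.]
```

>>> apply_moves([
  [[0,-0.001,0],-0.41],
  [[0,-0.001,0],-0.41],
  [[0,-0.001,0],-0.41],
  [[0,-0.001,0],-0.41],
])

```text
time_s: 10.73
tcp_pos: [0.5557, -0.0551, 0.2867]
ee_rot: [[-0.365, -0.931, -0.005], [-0.931, 0.365, 0.001], [0.001, 0.005, -1.0]]
wrist_force: [-5.1, 3.0, 1.7]
gripper_width: 0.161
gripper_force: 3.3
```

```bash
python3 pol.py
```

```text
t 10.73 rad 0.1411 turn 0.7013 rad, tool turn 0.7151, z 0.2867, f_rad -0.8 f_tan -5.9 fz 1.7 [ 11.  13.  -3.  -0. -74. -32.]
```

>>> apply_moves([
  [[0,-0.001,0],-0.41],
  [[0,-0.001,0],-0.41],
  [[0,-0.001,0],-0.41],
  [[0,-0.001,0],-0.41],
])

```text
time_s: 11.07
tcp_pos: [0.5592, -0.0565, 0.2866]
ee_rot: [[-0.339, -0.941, -0.006], [-0.941, 0.339, 0.001], [0.001, 0.006, -1.0]]
wrist_force: [-6.4, 4.2, 3.1]
gripper_width: 0.16
gripper_force: 3.7
```

```bash
python3 pol.py
```

```text
t 11.07 rad 0.1411 turn 0.7285 rad, tool turn 0.7436, z 0.2866, f_rad -1.7 f_tan -7.4 fz 3.1 [ 11.  14.  -2.  -0. -74. -30.]
```

>>> apply_moves([
  [[0,-0.001,0],-0.41],
  [[0,-0.001,0],-0.41],
  [[0,-0.001,0],-0.41],
  [[0,-0.001,0],-0.41],
])

```text
time_s: 11.4
tcp_pos: [0.5652, -0.0584, 0.2869]
ee_rot: [[-0.311, -0.95, -0.0], [-0.95, 0.311, -0.0], [0.0, -0.0, -1.0]]
wrist_force: [-1.0, 0.1, -0.5]
gripper_width: 0.159
gripper_force: 0.4
```

```bash
python3 pol.py
```

```text
t 11.40 rad 0.1409 turn 0.7729 rad, tool turn 0.7725, z 0.2869, f_rad 0.2 f_tan -1.0 fz -0.5 [ 10.  14.  -1.   0. -74. -29.]
```

>>> apply_moves([
  [[0,-0.0005,0],-0.2],
  [[0,-0.0005,0],-0.2],
  [[0,0,0],0],
])

```text
time_s: 11.65
tcp_pos: [0.5662, -0.0587, 0.2871]
ee_rot: [[-0.305, -0.952, -0.0], [-0.952, 0.305, -0.0], [0.0, -0.0, -1.0]]
wrist_force: [-0.7, 0.7, 0.7]
gripper_width: 0.16
gripper_force: 0.2
```

```bash
python3 pol.py;python3 - <<'E'
from h import *
s=imaging.capture("side")
c=cv2.resize(s["frame"][150:230,270:370],None,fx=7,fy=7,interpolation=2)
cv2.imwrite("pics/c4.png",c)
E
```

```text
t 11.65 rad 0.1409 turn 0.7804 rad, tool turn 0.7787, z 0.2871, f_rad -0.4 f_tan -0.9 fz 0.7 [ 10.  14.  -1.   0. -74. -28.]
```

View pics/c4.png

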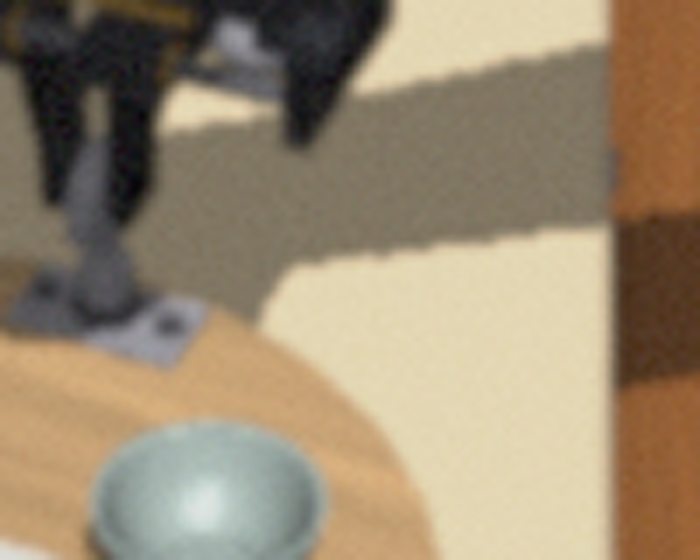

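```bash
python3 - <<'E'
from h import *
s=imaging.capture("side")
for a in(.765,.78,.795):
    th=np.radians(-152.4)+a;x,y=.609+.1405*np.cos(th),.0755+.1405*np.sin(th)
    for z in (.238,.264,.272,.28,.310,.318): print(a,z,((proj(s,[x,y,z])-[270,150])*7).round(0),end=" ")
    print()
E
```

```text
0.765 0.238 [105. 317.] 0.765 0.264 [103. 256.] 0.765 0.272 [103. 237.] 0.765 0.28 [102. 218.] 0.765 0.31 [100. 144.] 0.765 0.318 [ 99. 124.] 
0.78 0.238 [100. 315.] 0.78 0.264 [ 98. 255.] 0.78 0.272 [ 97. 236.] 0.78 0.28 [ 96. 217.] 0.78 0.31 [ 94. 143.] 0.78 0.318 [ 93. 123.] 
0.795 0.238 [ 94. 314.] 0.795 0.264 [ 92. 253.] 0.795 0.272 [ 91. 234.] 0.795 0.28 [ 91. 215.] 0.795 0.31 [ 88. 141.] 0.795 0.318 [ 87. 121.]
```

>>> apply_moves([
  [[0,0,0],0],
  [[0,0,0],0],
  [[0,0,0],0],
  [[0,0,0],0],
  [[0,0,0],0],
], hand=0.04)

```text
time_s: 12.17
tcp_pos: [0.5661, -0.0586, 0.2874]
ee_rot: [[-0.305, -0.952, 0.0], [-0.952, 0.305, -0.0], [-0.0, -0.0, -1.0]]
wrist_force: [-0.0, 0.0, -0.1]
gripper_width: 0.42
gripper_force: 0.0
```

>>> apply_moves([
  [[0,0,-0.005],0],
  [[0,0,-0.015],0],
  [[0,0,-0.025],0],
  [[0,0,-0.03],0],
  [[0,0,-0.03],0],
])

```text
time_s: 12.58
tcp_pos: [0.5657, -0.0587, 0.3936]
ee_rot: [[-0.305, -0.952, -0.001], [-0.952, 0.305, -0.0], [0.001, 0.0, -1.0]]
wrist_force: [0.7, -0.4, -0.0]
gripper_width: 0.458
gripper_force: 0.0
```

>>> apply_moves([
  [[0.03,0,-0.01],0],
  [[0.03,0,0],0],
  [[0.03,0,0],0],
  [[0.03,0,0],0],
  [[0,0,0],0],
])

```text
time_s: 13.0
tcp_pos: [0.5278, -0.1764, 0.4033]
ee_rot: [[-0.31, -0.951, 0.001], [-0.951, 0.31, -0.001], [0.001, -0.001, -1.0]]
wrist_force: [0.5, 0.5, 0.6]
gripper_width: 0.464
gripper_force: 0.0
```

```bash
python3 - <<'E'
from h import *
s=imaging.capture("side")
cv2.imwrite("pics/c5.png",cv2.resize(s["frame"][130:320,160:400],None,fx=3,fy=3,interpolation=2))
print(r.sense()["tcp_pos"],r.sense()["wrist_force"])
E
```

```text
[ 0.528528   -0.1748547   0.40298425] [ 1.01672834 -0.35759678 -0.70312222]
```

View pics/c5.png

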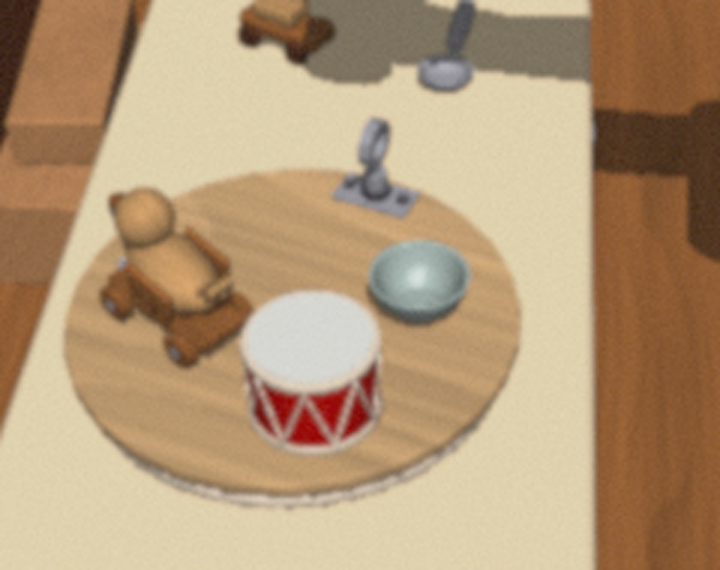

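The ring's top sits at about row 170 in the side view. That matches the height predicted for a pin that is fully home (170.4) and not one riding on the plate (167.6). All three toys are standing, so I'm handing in.

```bash
python3 -c "
from station import r
print(r.finish_job())"
```

```text
the job is handed in; nothing more can be done
None
```

The job is handed in, with no verdict returned: I turned the toy display counter-clockwise to its next notch (about 0.78 rad), where the force drop and the ring's height in the side view show the pin home. The duck, drum and bowl are still standing, and the arm is clear of everything.

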